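Centre the sauce pot on the portion scale and tare it

TASK

The little white sauce pot stands off-centre on the round steel pan of the portion scale: nudge it with light taps of the fingertips, low on its belly from the outside, until it stands in the middle of the pan, to about half a centimetre, then take the fingers away from it. Then press the scale's large round button (not the small one) all the way down and let it come up again. Never take the pot between the fingers, lift it or tip it over, push it only lightly, and leave everything else on the table where it is.

Things in the scene. Friction and masses are not known exactly. Their poses are not given: they have to be found in the camera images.
- scale: electronic portion scale, fixed to the table: white housing 230 (x) x 180 (y) x 40 mm tall. Origin: centre of its underside, on the table. Its +x axis points from the button edge towards the pan, +z up. The pan's axis stands at x = +25 mm, y = 0; the buttons sit along the -x edge
- pan_centre (a point): centre of the top face of the scale's fixed round steel pan, a flat rimless disc 110 mm across and 6 mm thick; the top face lies 56 mm above the table
- pot: small glazed white sauce pot, lid fixed on, standing off-centre on the pan. Origin: centre of its underside; z axis up through the lid knob. 80 mm tall: belly 66 mm across from 22 to 32 mm above the foot, neck 44 mm at 54 mm, lid 47 mm across (55 to 60 mm), knob 16 mm across. Its foot is only 33 mm across and slightly domed (flat 18 mm in the middle), so it rocks. About 0.19 kg, varying by a third
- pot_belly (a point): point on the pot's axis at the height of its belly, 27 mm above the foot. Pushed slowly here the pot slides on the pan (friction about 0.4) almost upright; pushed at the lid or hit hard it leans and can topple; let go after a small lean, it rights itself. An upright finger with its tip 10 to 20 mm above the pan meets the belly first. Over about 12 N is too hard a push
- tare (a joint): the scale's large round button, cap 28 mm across: 0 when up, 0.006 m fully down; sprung, about 4 N to press fully, comes up by itself
- tare_top (a point): centre of the large button's cap (58 mm above the table when up); it is pressed straight down. On the scale at x = -85, y = +55 mm
- power (a joint): the scale's small round button, cap 14 mm across, at the other end of the button edge (scale x = -85, y = -55 mm), the same height: 0 up, 0.006 m fully down; not to be pressed
- lunch_box: closed lunch box, brown moulded tray with a clear lid, 162 x 202 x 50 mm. Bystander; origin at the middle of its underside
- dip_cup: low black lidded dip cup, 62 mm across, 33 mm tall, beside the scale. Bystander; origin at the middle of its underside
- dip_cup_2: a second black dip cup, the same, behind the scale. Bystander; origin at the middle of its underside
- tape_roll: roll of packing tape lying flat, 80 mm across, 24 mm tall, beside the scale. Bystander; origin at the middle of its underside
- spoon: wooden serving spoon lying beside the scale, under 35 mm tall. Bystander; origin at the underside of its middle
- bowl: small steel bowl, 120 mm across, 50 mm tall. Bystander; origin at the middle of its underside
- sauce_bottle: closed dark red sauce bottle, 58 mm across, 160 mm tall. Bystander; origin at the middle of its underside
Things that resemble listed ones, but are neither listed nor needed, are in the scene too. What is meant by the pot is not turquoise, and is the larger of those in its own colour.

How it is judged (in metres and radians):
On the way, in this order (a step that is already met when the one before it is completed fails the run):
1. the pot stands upright and still within 7 mm of the pan's centre, with no finger on it (horizontal distance between pot and pan_centre below 0.007 m and angle between pot's own z axis and vertical below 0.05 rad and z of pot in the frame of pan_centre between -0.004 and 0.004 m and linear speed of pot below 0.01 m/s and contact force between each of the arm, the fingers and pot below 0.05 N), for 0.4 s.
2. the large button is pressed down (value of joint tare above 0.0045 m), for 0.05 s.
At the end, for the whole second after the job is handed in: The pot's axis is within 7 mm of the pan's centre, the pot upright (within 0.05 rad), on the pan and at rest, and both buttons are up (horizontal distance between pot and pan_centre below 0.007 m and angle between pot's own z axis and vertical below 0.05 rad and z of pot in the frame of pan_centre between -0.004 and 0.004 m and linear speed of pot below 0.01 m/s and value of joint each of tare, power below 0.001 m); the robot touches nothing.
It fails at once if the pot is lifted, tipped by more than 0.3 rad, or off the pan (z of pot in the frame of pan_centre above 0.009 m or z of pot in the frame of pan_centre below -0.006 m or angle between pot's own z axis and vertical above 0.3 rad).
It fails at once if the pot is pushed with more than a light push (12 N) (contact force between any of the fingers, the arm and pot above 12 N).
It fails at once if the pot is taken between the fingers (the grasp point comes within 14 mm of the pot's axis, below 95 mm above its foot) (horizontal distance between the grasp point and pot below 0.014 m and z of the grasp point in the frame of pot below 0.095 m).
It fails at once if the small button is pressed, or the large one while the pot is more than 10 mm off-centre (value of joint power above 0.003 m or (value of joint tare above 0.0045 m and horizontal distance between pot and pan_centre above 0.01 m)).
It fails at once if a bystander is moved by more than 15 mm (distance of any of lunch_box, dip_cup, dip_cup_2, tape_roll, spoon, bowl, sauce_bottle from where it was at the start of the episode above 0.015 m).
It also fails if it takes over 48 s, if anything falls off the work surface, if the arm or the gripper's body presses on something with over 40 N, if the wrist force passes 120 N, or if a joint passes its speed limit or range.

ROBOT

A 6-joint arm with a two-finger parallel gripper is mounted at the origin on the work surface. World frame = base frame: x ahead of the robot, y to its left, z up, the work surface at z = 0. Lengths are in mm, angles in rad, forces in N, time in s.
With the tool pointing down it reaches from about 350 to 775 mm from the base axis. Payload 7.3 kg.
Tool frame: the origin (TCP) lies midway between the tips of the shut fingers; the grasp point (between the pads) lies 19 mm behind it; z points along the fingers, x is the direction in which the jaws open and shut, and the axes are right-handed (so a half turn about z gives the same grasp; the last joint's range is limited). The gripper opens to 92 mm and grips with 3 to 60 N. Pads are 19 mm wide; open, the fingers measure 130 mm over their backs; the gripper's body (75 mm by 190 mm) begins 47 mm behind the grasp point.
Start: joints at [-1.46, 0.342, 1.524, -0, 1.275, -0.146], TCP at [133.365, -507.798, 226.741] pointing down, gripper open.
Joint ranges: [-2.53, 2.53], [-0.77, 2.02], [0.04, 2.7], [-1, 4.14], [0.28, 2.66], [-3.11, 3.11]. Speed limits (rad/s): [2.57, 2.57, 3.14, 3.14, 3.14, 3.14].

INTERFACE

Orientations are given as [roll, pitch, yaw] about the fixed x, y, z axes, in that order (R = Rz(yaw) Ry(pitch) Rx(roll)).
In Python, from plant import bot gives the robot as it stands.
- The arm moves only by the shell command python3 -m pendant 'ROWS' [OPENING]. ROWS is JSON, a list of rows, each an object with "linear": the shift along the world's x, y, z in mm, a list of three; "twist": the turn about the world's z in degrees. In form: [{"linear": [x, y, z], "twist": twist}, ...]. A call has 1 to 20 rows; each row is the pose to reach, as a shift and turn from the pose commanded when the call began; what a row does not reach only later rows make up. A row lasts 1/8 s, in which the tool goes at most 62.5 mm and 10.7 degrees, less where a joint would pass 70% of its speed; a pose out of reach is approached as far as the arm can. A call with a gripper value outside its range is refused whole. OPENING is the closure in counts, from 0 (fully open) to 255 (shut), set as the call begins (- or left out, the last holds). The fingers move at their own pace and stop on an object; the grip force is fixed at half the most. Time passes only in rows, so rows that repeat a pose let the fingers close. It gives the time, the measured TCP pose, the force and the opening at its end, in the units of the state.
- bot.get_obs(): the state, without advancing time (a new reading comes with each control period).
- bot.capture(name): name is "side" or "top" or "wrist"; returns a dict with "frame" (384x512x3 uint8, blue, green, red), "z_map" (384x512 float32, mm along the optical axis (not along the pixel's ray), 0 where there is no reading), "fx", "fy", "cx", "cy" (pixels), "rvec" (rotation vector, rad) and "tvec" (3), from world to camera coordinates, as OpenCV has them. Camera axes: x right, y down, z forward; pixel columns grow to the right and rows downward; lengths in mm; the calibration is good to about 2 mm. A picture is of the moment at which its call begins.
- bot.close_job(): hands the job in, once; it reports no verdict.
The state is a dict: "time": time; "joint_positions": joint angles; "dq": joint speeds; "tau": joint torques, N m; "tool_pos": TCP position; "tcp_rot": TCP orientation; "contact_force": force on the tool from outside, world axes, zero at the start; "moment": the same for the moment, N m; "grip_width": finger opening in mm.
Only numpy, scipy, OpenCV 4.12 (cv2) and the standard library are available. Lean on these libraries where they do the work, as an engineer would, in place of code of your own. Each camera call takes 0.05 s, during which the arm holds its last target. There are 200 camera calls.

## Working session

There is one attempt and no reset: what is moved stays moved. The work goes in short steps, Python scripts to look and compute and a shell command to move; the robot and the scene stay as the last step left them, time stands still between calls to the robot, and variables do not carry over. Pictures are saved under pics/ and viewed, about 8 in all and at most 12, crops included, and the job is handed in when it is done.

```bash
ls; mkdir -p pics
cat > h.py <<'E'
import numpy as np, cv2
from plant import bot
def world(c):
    z=c["z_map"].astype(float); v,u=np.mgrid[:z.shape[0],:z.shape[1]]
    P=np.stack([(u-c["cx"])/c["fx"]*z,(v-c["cy"])/c["fy"]*z,z],-1)
    R=cv2.Rodrigues(np.array(c["rvec"],float))[0]
    W=(P-np.array(c["tvec"]).ravel())@R
    W[z==0]=np.nan
    return W
E
python3 - <<'E'
from h import *
o=bot.get_obs(); print(o)
a=bot.capture("top"); b=bot.capture("side")
cv2.imwrite("pics/top.png",a["frame"]); cv2.imwrite("pics/side.png",b["frame"])
import pickle; pickle.dump((a,b),open("c0.pkl","wb"))
for c in (a,b):
  R=cv2.Rodrigues(np.array(c["rvec"],float))[0]; print(c["fx"],-R.T@np.array(c["tvec"]).ravel())
E
```

```text
pics
{'time': 0.0, 'joint_positions': array([-1.46000380e+00,  3.42686238e-01,  1.52500017e+00,  1.65892176e-05,
        1.27538628e+00, -1.45995878e-01]), 'dq': array([-0.00097013, -0.00182763, -0.00014502, -0.00080039,  0.00234106,
       -0.00077692]), 'tau': array([-1.39109776e-03, -4.31244743e+01, -2.44221014e+01,  7.17408629e-02,
        5.59722050e-02, -1.22295064e-04]), 'tool_pos': array([ 133.32157264, -507.38112505,  226.06977427]), 'tcp_rot': array([-3.14136165e+00,  1.46197683e-03, -1.31401260e+00]), 'contact_force': array([-0.27477463,  0.05680111, -0.76668026]), 'moment': array([ 0.02153224, -0.01252876,  0.03009673]), 'grip_width': 91.59803291951567}
402.92637899203027 [ 383.75497928  -16.50775109 1268.81732669]
420.3863642536324 [-103.45043671  766.93905838  943.78256201]
```

View pics/top.png

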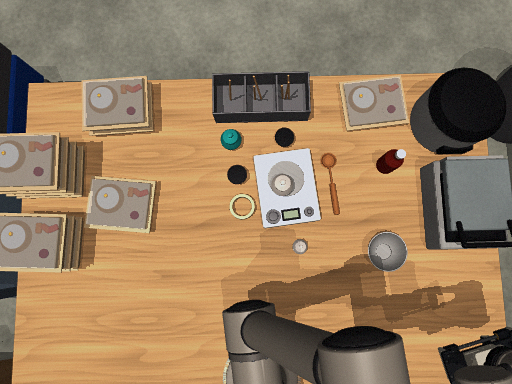

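View pics/side.png

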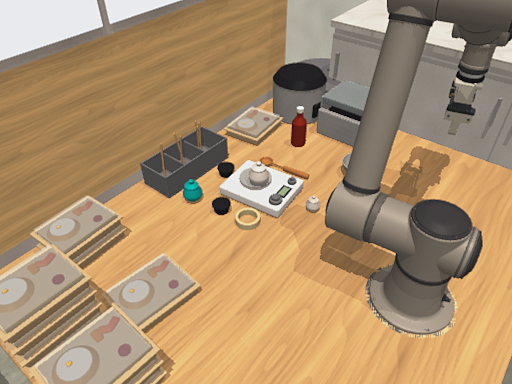

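Top view: the scale is at about (287,188), with the pan at (286,178), the pot at (283,183), the large button at (273,216) and the small one at (309,211). The side view agrees. The small white pot at (300,246) is a decoy.

Run:
```python
from h import *
import pickle
a,b=pickle.load(open("c0.pkl","rb"))
for n,c,(u0,u1,v0,v1) in (("top",a,(245,330,140,235)),("side",b,(215,310,150,215))):
  W=world(c)[v0:v1,u0:u1].reshape(-1,3); W=W[~np.isnan(W[:,0])]
  h=W[(W[:,2]>33)&(W[:,2]<47)]; p=W[(W[:,2]>52)&(W[:,2]<59)]; k=W[W[:,2]>105]
  print(n,len(h),len(p),len(k),np.median(h[:,2]),np.median(p[:,2]))
  hh=W[(W[:,2]>33)&(W[:,2]<62)]
  print(cv2.minAreaRect(hh[:,:2].astype(np.float32)))
  for q in (p,): print(cv2.minEnclosingCircle(q[:,:2].astype(np.float32)))
  print("pot top",k.mean(0),k[:,2].max()); l=W[W[:,2]>75];print(cv2.minEnclosingCircle(l[:,:2].astype(np.float32)))
W=world(a)
for n,u,v in (("tare",273,216),("power",309,211),("tape",242,207),("cup1",237,174),("cup2",284,136),("spoonhead",329,160),("spoonend",335,212),("decoy",300,245),("bowl",387,251),("bottle",390,160),("box",280,75),("turq",231,139),("pan",286,168)): print(n,W[v,u].round())
```

```text
top 2961 565 211 38.554836330616006 54.83464091723982
((586.5448608398438, -73.93156433105469), (265.05511474609375, 212.73580932617188), 6.941340923309326)
((548.554931640625, -89.1004867553711), 100.97503662109375)
pot top [570.80851912 -75.71565494 119.23739499] 136.75061054732956
((571.892822265625, -76.13042449951172), 32.66984176635742)
side 1891 299 159 40.83977520864838 56.148601456003725
((597.9933471679688, -113.06979370117188), (303.2887268066406, 343.4194641113281), 43.11343765258789)
((629.4949340820312, -82.35655975341797), 174.56149291992188)
pot top [566.10100381 -69.56312467 119.18977746] 139.99997470059057
((569.9768676757812, -73.97286987304688), 32.55903625488281)
tare [480. -48.  61.]
power [ 493. -157.   59.]
tape [516.  48.  -2.]
cup1 [616.  60.  36.]
cup2 [734. -90.  35.]
spoonhead [ 661. -235.   -1.]
spoonend [ 492. -243.   11.]
decoy [ 392. -126.   53.]
bowl [ 367. -400.    3.]
bottle [ 631. -393.  115.]
box [919. -82.  74.]
turq [720.  74.  66.]
pan [627. -92.  57.]
```

```bash
python3 -m pendant '[{"linear":[60,100,90],"twist":-10},{"linear":[120,150,110],"twist":-20},{"linear":[180,200,110],"twist":-30},{"linear":[240,250,110],"twist":-40},{"linear":[300,300,110],"twist":-45},{"linear":[350,350,110],"twist":-45},{"linear":[400,420,110],"twist":-45},{"linear":[400,440,110],"twist":-45},{"linear":[400,440,110],"twist":-45},{"linear":[400,440,110],"twist":-45},{"linear":[400,440,110],"twist":-45},{"linear":[400,440,110],"twist":-45},{"linear":[400,440,110],"twist":-45}]' 255
python3 - <<'E'
from h import *
import pickle
c=bot.capture("wrist"); pickle.dump(c,open("c1.pkl","wb")); cv2.imwrite("pics/w1.png",c["frame"])
R=cv2.Rodrigues(np.array(c["rvec"],float))[0]; print(c["fx"],-R.T@np.array(c["tvec"]).ravel())
o=bot.get_obs();print(o["time"],o["tool_pos"],o["tcp_rot"],o["joint_positions"])
E
```

```text
time: 1.72
tool_pos: [532.7, -68.9, 336.6]
tcp_rot: [3.141, -0.001, -2.101]
contact_force: [0.5, 0.2, 0.8]
grip_width: 0.5
301.97344836783117 [ 598.7660605  -107.43313063  495.02283158]
1.775 [532.68514378 -69.054551   336.82311118] [ 3.14150384e+00 -4.09400258e-04 -2.10140166e+00] [-2.71410922e-01  3.06404417e-01  1.27525099e+00 -3.72984089e-04
  1.56012802e+00  1.82999477e+00]
```

View pics/w1.png

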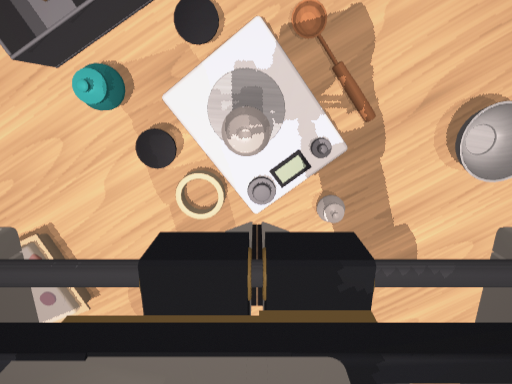

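Wrist view: the pan centre is at about (246,105), the pot at (245,131), the large button at (261,190) and the small one at (320,148). The gripper is at the bottom, and "up" in the image is my push direction.

```bash
cat >> h.py <<'E'
from scipy.optimize import least_squares
def circ(q,r=None):
    f=lambda p: np.hypot(q[:,0]-p[0],q[:,1]-p[1])-(p[2] if r is None else r)
    return least_squares(f,[*q.mean(0)[:2],30 if r is None else r],loss="soft_l1",f_scale=1).x
def scale(c,verbose=True):
    W=world(c); near=np.hypot(W[...,0]-590,W[...,1]-95*-1)<190
    out={}
    # housing + above silhouette -> rectangle
    m=near&(W[...,2]>34)&(W[...,2]<46)
    m=cv2.morphologyEx(m.astype(np.uint8),cv2.MORPH_OPEN,np.ones((3,3)))
    n,l,s,_=cv2.connectedComponentsWithStats(m); k=1+np.argmax(s[1:,4]); h=W[l==k]
    out["rect"]=cv2.minAreaRect(h[:,:2].astype(np.float32)); out["hz"]=np.median(h[:,2])
    m=near&(np.hypot(W[...,0]-596,W[...,1]+90)<75)&(W[...,2]>51)&(W[...,2]<61)
    p=W[m]; out["panz"]=np.median(p[:,2])
    # pan fit: outer hull of pan points, known radius 55
    hull=cv2.convexHull(p[:,:2].astype(np.float32))[:,0]
    out["pan"]=circ(hull,55.)
    # pot: fit spherical/lathe axis: per-height circle fits
    pot=near&(np.hypot(W[...,0]-585,W[...,1]+82)<60)
    for lo,hi in ((76,90),(111,117),(124,140)):
        q=W[pot&(W[...,2]>lo)&(W[...,2]<hi)]
        if len(q)>5: out[f"pot{lo}"]=(len(q),circ(cv2.convexHull(q[:,:2].astype(np.float32))[:,0]),q.mean(0))
    if verbose:
        for k,v in out.items(): print(k,v)
    return W,out
E
python3 - <<'E'
from h import *
import pickle
np.set_printoptions(precision=1,suppress=True)
for f in ("c1.pkl",):
    c=pickle.load(open(f,"rb")); W,o=scale(c)
for n,u,v in (("tare",261,190),("power",320,148)):
    P=W[v-14:v+15,u-14:u+15].reshape(-1,3); q=P[(P[:,2]>52)&(P[:,2]<66)]; print(n,len(q),q.mean(0),circ(cv2.convexHull(q[:,:2].astype(np.float32))[:,0]))
E
```

```text
rect ((573.1890869140625, -92.73252868652344), (229.7184295654297, 179.88368225097656), 6.6066131591796875)
hz 40.221130629183776
panz 56.229936502013764
pan [597.7 -89.6  55. ]
pot76 (89, array([574. , -76.6,  32.5]), array([576.3, -82.7,  88.9]))
pot111 (119, array([574. , -76.6,  23. ]), array([574.9, -78.2, 116.2]))
pot124 (153, array([573.5, -79.3,   9.6]), array([574. , -77. , 134.9]))
tare 461 [483.8 -48.7  57.9] [482.8 -48.   20.8]
power 222 [ 495.7 -157.2   55.7] [ 495.1 -157.1   13.9]
```

```bash
python3 -m pendant '[{"linear":[-9,18,0],"twist":2},{"linear":[-9,18,-50],"twist":2},{"linear":[-9,18,-110],"twist":2},{"linear":[-9,18,-170],"twist":2},{"linear":[-9,18,-220],"twist":2},{"linear":[-9,18,-250],"twist":2},{"linear":[-9,18,-262],"twist":2},{"linear":[-9,18,-262],"twist":2},{"linear":[-9,18,-262],"twist":2}]'
python3 - <<'E'
from h import *
np.set_printoptions(precision=2,suppress=True)
c=bot.capture("wrist"); cv2.imwrite("pics/w2.png",c["frame"])
o=bot.get_obs();print(o["time"],o["tool_pos"],o["tcp_rot"],o["contact_force"])
scale(c)
E
```

```text
time: 2.9
tool_pos: [525.3, -49.9, 76.3]
tcp_rot: [-3.139, 0.001, -2.064]
contact_force: [-0.8, -0.4, 0.6]
grip_width: 0.5
2.95 [525.26 -49.96  76.28] [-3.14  0.   -2.06] [-0.2  -0.3   0.66]
rect ((573.0097045898438, -92.27513122558594), (226.96835327148438, 178.3644561767578), 6.347461223602295)
hz 40.35213478950243
panz 56.32689729652576
pan [597.17 -89.51  55.  ]
pot76 (771, array([572.79, -76.04,  33.45]), array([561.48, -69.18,  86.93]))
pot111 (1063, array([573.41, -76.25,  23.58]), array([574.41, -77.1 , 116.29]))
pot124 (1792, array([575.23, -76.79,   9.81]), array([574.46, -76.83, 135.32]))
```

View pics/w2.png

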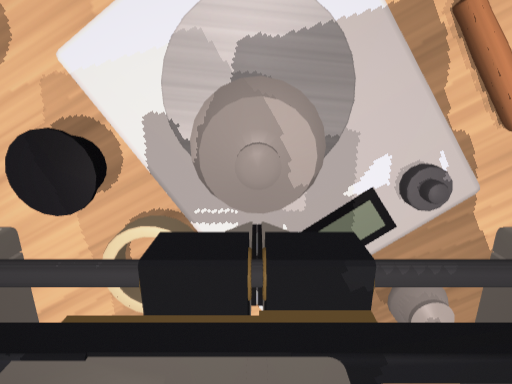

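Close view: the pot's knob is at (258,165) and its lid is around it, straight ahead of the shut fingers. The gap to the belly is about 12 mm.

```bash
python3 -m pendant '[{"linear":[4.4,-2.4,0],"twist":0},{"linear":[8,-4.4,0],"twist":0},{"linear":[9.6,-5.3,0],"twist":0},{"linear":[11.4,-6.2,0],"twist":0},{"linear":[13.2,-7.2,0],"twist":0},{"linear":[14.9,-8.2,0],"twist":0},{"linear":[16.7,-9.1,0],"twist":0},{"linear":[18.4,-10.1,0],"twist":0}]'
python3 - <<'E'
from h import *
np.set_printoptions(precision=2,suppress=True)
c=bot.capture("wrist"); cv2.imwrite("pics/w3.png",c["frame"])
o=bot.get_obs();print(o["time"],o["tool_pos"],o["tcp_rot"],o["contact_force"])
scale(c)
E
```

```text
time: 3.95
tool_pos: [542.9, -60.0, 74.7]
tcp_rot: [3.142, -0.0, -2.064]
contact_force: [-0.4, 0.9, 0.5]
grip_width: 0.2
4.0 [543.09 -60.09  74.75] [-3.14 -0.   -2.06] [-0.28  0.67 -0.01]
rect ((573.6747436523438, -92.92557525634766), (228.95851135253906, 178.2570343017578), 6.618068218231201)
hz 40.31606908592105
panz 56.327080893247825
pan [597.77 -89.82  55.  ]
pot76 (403, array([581.6 , -81.65,  33.11]), array([597.05, -89.19,  89.05]))
pot111 (1016, array([581.71, -81.74,  23.73]), array([587.21, -85.02, 116.18]))
pot124 (1777, array([563.82, -74.48,  26.95]), array([582.59, -82.21, 135.24]))
```

```bash
python3 -m pendant '[{"linear":[1.8,-0.9,0],"twist":0},{"linear":[3.5,-1.8,0],"twist":0},{"linear":[5.3,-2.7,0],"twist":0},{"linear":[7,-3.6,0],"twist":0},{"linear":[8.7,-4.5,0],"twist":0},{"linear":[10.4,-5.4,0],"twist":0},{"linear":[11.4,-5.9,0],"twist":0},{"linear":[9.4,-4.9,0],"twist":0},{"linear":[4.4,-2.4,0],"twist":0},{"linear":[0,0,0],"twist":0},{"linear":[0,0,0],"twist":0},{"linear":[0,0,0],"twist":0}]'
python3 - <<'E'
from h import *
np.set_printoptions(precision=2,suppress=True)
c=bot.capture("wrist"); cv2.imwrite("pics/w4.png",c["frame"])
o=bot.get_obs();print(o["time"],o["tool_pos"],o["tcp_rot"],o["contact_force"])
scale(c)
E
```

```text
time: 5.5
tool_pos: [542.9, -59.9, 74.9]
tcp_rot: [-3.141, -0.0, -2.064]
contact_force: [0.3, 0.6, 1.1]
grip_width: 0.2
5.55 [542.92 -59.95  74.82] [-3.14 -0.   -2.06] [0.73 0.82 0.04]
rect ((573.7487182617188, -93.10453033447266), (228.90054321289062, 178.70851135253906), 6.604740619659424)
hz 40.323721984606294
panz 56.32766993798059
pan [598.03 -89.74  55.  ]
pot76 (839, array([587.11, -85.08,  37.84]), array([578.31, -78.77,  86.64]))
pot111 (1141, array([592.33, -88.5 ,  23.75]), array([594.4 , -88.94, 116.33]))
pot124 (1893, array([572.67, -70.88,  34.  ]), array([592.85, -88.65, 135.35]))
```

```bash
python3 -m pendant '[{"linear":[4.4,-2.4,0],"twist":0},{"linear":[8.8,-4.8,0],"twist":0},{"linear":[10.4,-5.6,0],"twist":0},{"linear":[12,-6.4,0],"twist":0},{"linear":[13.6,-7.2,0],"twist":0},{"linear":[15,-8,0],"twist":0},{"linear":[15.9,-8.4,0],"twist":0},{"linear":[15.9,-8.4,0],"twist":0},{"linear":[13,-6.9,0],"twist":0},{"linear":[6,-3,0],"twist":0},{"linear":[0,0,0],"twist":0},{"linear":[0,0,0],"twist":0},{"linear":[0,0,0],"twist":0},{"linear":[0,0,0],"twist":0}]'
python3 - <<'E'
from h import *
np.set_printoptions(precision=2,suppress=True)
c=bot.capture("wrist"); cv2.imwrite("pics/w5.png",c["frame"])
o=bot.get_obs();print(o["time"],o["tool_pos"],o["tcp_rot"],o["contact_force"])
scale(c)
E
```

```text
time: 7.3
tool_pos: [543.0, -60.0, 74.8]
tcp_rot: [-3.141, -0.0, -2.065]
contact_force: [-0.1, -0.0, 0.0]
grip_width: 0.6
7.35 [542.94 -59.99  74.75] [-3.14 -0.   -2.06] [-0.7  -0.39 -0.83]
rect ((573.6646728515625, -93.28973388671875), (229.16212463378906, 178.76040649414062), 6.625823020935059)
hz 40.31407609566888
panz 56.31928751147507
pan [597.84 -89.77  55.  ]
pot76 (867, array([587.95, -86.02,  41.05]), array([579.48, -80.71,  86.72]))
pot111 (1180, array([596.52, -91.06,  23.88]), array([597.73, -91.75, 116.34]))
pot124 (1950, array([570.61, -79.3 ,  35.3 ]), array([596.94, -91.23, 135.35]))
```

View pics/w5.png

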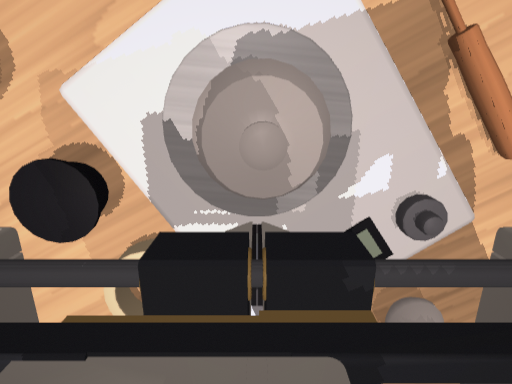

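The pot stands within about 2 mm of the pan's centre, with the fingers clear of it and a visible gap to the belly. Next is the large button at (482.6, -47.9).

```bash
python3 -m pendant '[{"linear":[-13,7,0],"twist":0},{"linear":[-35,10,10],"twist":0},{"linear":[-60,12,10],"twist":0},{"linear":[-60,12,10],"twist":0},{"linear":[-60,12,10],"twist":0},{"linear":[-60,12,-5],"twist":0},{"linear":[-60,12,-12],"twist":0},{"linear":[-60,12,-16],"twist":0},{"linear":[-60,12,-19],"twist":0},{"linear":[-60,12,-21],"twist":0},{"linear":[-60,12,-22.5],"twist":0},{"linear":[-60,12,-22.5],"twist":0},{"linear":[-60,12,-22.5],"twist":0}]'
python3 - <<'E'
from h import *
np.set_printoptions(precision=2,suppress=True)
o=bot.get_obs();print(o["time"],o["tool_pos"],o["contact_force"],o["tau"])
c=bot.capture("wrist"); cv2.imwrite("pics/w6.png",c["frame"]);scale(c)
c=bot.capture("side"); cv2.imwrite("pics/s6.png",cv2.resize(c["frame"][130:230,200:330],None,fx=5,fy=5))
E
```

```text
time: 8.98
tool_pos: [483.6, -48.1, 55.6]
tcp_rot: [-3.138, 0.001, -2.064]
contact_force: [-9.2, 2.3, 32.8]
grip_width: 0.9
8.975 [483.56 -48.05  55.59] [-9.16  2.28 32.78] [ -0.41 -28.69 -14.62   0.15  -3.02  -0.  ]
rect ((537.8557739257812, -79.4239501953125), (261.4035339355469, 128.2196502685547), 61.68046569824219)
hz 40.40702067986133
panz 56.307218600443306
pan [598.18 -89.92  55.  ]
pot76 (790, array([596.91, -91.45,  32.65]), array([571.56, -84.45,  87.18]))
pot111 (1092, array([596.2 , -91.25,  22.72]), array([578.13, -83.5 , 115.42]))
```

View pics/s6.png

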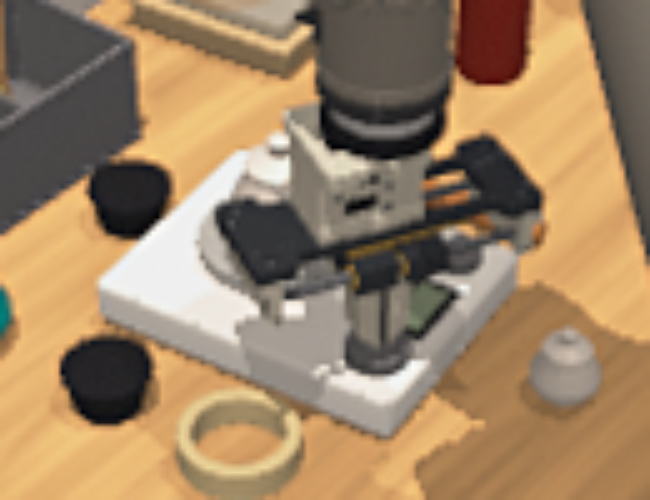

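The push met a hard stop 33 N in, about 2.5 mm below the cap's top. The 38 mm fist is probably resting on a collar around the cap, so I'll lift off and measure it.

```bash
python3 -m pendant '[{"linear":[0,0,10],"twist":0},{"linear":[-5,3,50],"twist":0},{"linear":[-30,12,100],"twist":0},{"linear":[-70,35,140],"twist":0},{"linear":[-70,35,140],"twist":0},{"linear":[-70,35,140],"twist":0},{"linear":[-70,35,140],"twist":0}]' 100
python3 - <<'E'
from h import *
np.set_printoptions(precision=1,suppress=True)
o=bot.get_obs();print(o["time"],o["tool_pos"],o["contact_force"],o["grip_width"])
c=bot.capture("wrist"); cv2.imwrite("pics/w7.png",c["frame"]); W,_=scale(c)
for p in ((482.6,-47.9),(495.2,-157.2)):
  r=np.hypot(W[...,0]-p[0],W[...,1]-p[1])
  for a in range(0,28,2):
    q=W[(r>=a)&(r<a+2)]; 
    if len(q): print(a,len(q),np.percentile(q[:,2],[5,50,95]))
E
```

```text
time: 9.95
tool_pos: [412.9, -13.2, 191.2]
tcp_rot: [3.14, -0.001, -2.065]
contact_force: [-0.6, -0.5, 0.0]
grip_width: 55.6
9.95 [412.9 -13.2 191.2] [-0.6 -0.5  0. ] 55.62209665192504
rect ((538.7650756835938, -95.91920471191406), (160.99725341796875, 178.46495056152344), 6.615903377532959)
hz 40.29308911823828
panz 56.09020975893811
pan [597.8 -90.4  55. ]
0 16 [61.  62.2 63.6]
2 48 [61.2 62.5 63.8]
4 77 [61.1 62.3 63.4]
6 111 [61.1 62.3 63.5]
8 146 [61.2 62.3 63.3]
10 168 [61.1 62.1 63.3]
12 166 [58.8 61.3 62.6]
14 213 [51.1 52.2 53.4]
16 245 [51.2 52.4 53.4]
18 281 [51.1 52.3 53.4]
20 227 [50.6 51.9 53.3]
22 255 [39.  40.3 41.3]
24 339 [39.1 40.3 41.6]
26 374 [38.8 40.3 41.7]
0 20 [61.3 62.3 63. ]
2 58 [60.8 62.  63.2]
4 96 [60.5 61.7 63. ]
6 139 [51.4 56.1 61.5]
8 132 [51.  52.4 53.5]
10 193 [51.  52.3 53.5]
12 227 [50.9 52.1 53.6]
14 281 [39.4 46.1 52.2]
16 188 [39.1 40.3 41.7]
18 302 [39.1 40.4 41.7]
20 325 [38.9 40.3 41.5]
22 386 [39.  40.3 41.5]
24 366 [38.9 40.2 41.4]
26 362 [38.5 40.1 41.5]
```

View pics/w7.png

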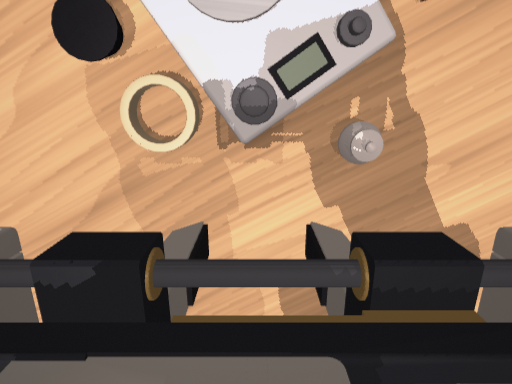

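The cap actually stands at about 62 mm (not 58), and the collar is at 52 mm. The tip stopped at 55.6 mm, so that was full travel onto the stop. The view shows the large cap at (254,100), up again. Last check of the pot follows.

Run:
```python
from h import *
np.set_printoptions(precision=1,suppress=True)
for n in ("top","side"):
  c=bot.capture(n); cv2.imwrite(f"pics/f_{n}.png",c["frame"]); W=world(c)
  near=np.hypot(W[...,0]-598,W[...,1]+90)<50
  for lo,hi in ((78,92),(111,118),(128,142)):
    q=W[near&(W[...,2]>lo)&(W[...,2]<hi)]
    if len(q)>5: print(n,lo,len(q),q.mean(0),circ(cv2.convexHull(q[:,:2].astype(np.float32))[:,0]))
t=cv2.imread("pics/f_top.png")[120:260,200:420]; s=cv2.imread("pics/f_side.png")[130:270,180:400]
cv2.imwrite("pics/f.png",np.vstack([cv2.resize(x,None,fx=2,fy=2,interpolation=cv2.INTER_CUBIC) for x in (t,s)]))
o=bot.get_obs(); print(o["time"],o["contact_force"],np.abs(o["dq"]).max())
```

```text
top 78 64 [587.7 -88.   87.4] [595.6 -91.   32.3]
top 111 101 [594.7 -91.  115.7] [595.6 -91.4  22.5]
top 128 24 [595.3 -90.9 133.3] [595.8 -91.2   7.1]
side 78 67 [582.8 -70.8  86.3] [594.  -88.6  31.6]
side 111 28 [587.  -75.7 115.9] [594.7 -89.1  22.9]
side 128 7 [596.8 -87.9 135.6] [51493.  35924.8 62348.9]
10.1 [-0.   0.3 -0. ] 0.0076688235357324
```

View pics/f.png

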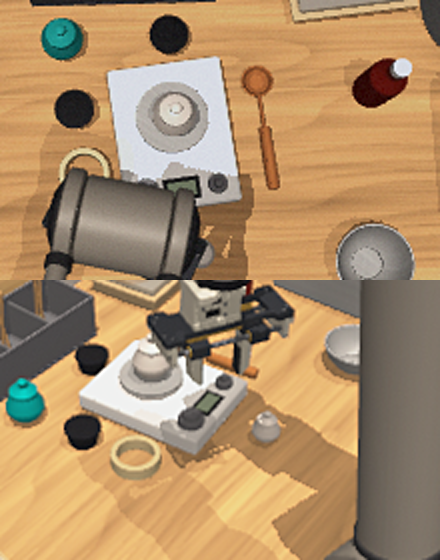

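The final views show the pot upright in the middle of the pan, both buttons up, the gripper clear and the bystanders in place.

```bash
python3 -c "
from plant import bot
print(bot.close_job())"
```

```text
the job is handed in; nothing more can be done
None
```

The job is handed in at about 10 s of robot time. The pot is in the middle of the pan, and the large button was pressed down once and has come back up.

- **Pot:** I nudged it about 23 mm with the shut fingers, low on the belly, in three slow pushes. The readings I took showed about 1 N or less, but none was taken during the last two pushes. The wrist camera then put the pot about 2 mm from the pan's centre, and the fingers backed clear before the press.
- **Large button:** The tip stopped at 55.6 mm. The cap stands at about 62 mm when up, not the 58 mm in the text, so this was the full 6 mm of travel. I pressed onto the hard stop with about 33 N, more than needed because I had aimed for the lower cap. The cap measured 62 mm again afterwards.
- **Last checks:** The pot stood upright, both buttons were up, the gripper touched nothing and no bystander looked moved. The top and side cameras put the pot 2 to 4 mm from the centre. Part of that is a 2 to 3 mm offset from the wrist camera, which was already there at the start. All three views are within the 7 mm limit.

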